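# Locate a V-block in the corner stop and hold it

### The job

Slide the steel V-block along the worktop, without lifting it, into the inside corner of the low L-shaped corner stop, with its V groove running along the longer fence. Press it home firmly so that it sits flush against both fences at once, and finish while still holding it pressed there: do not let go. Leave the chuck key, the tape roll, the cup and the caliper alone.

Things in the scene. Friction and masses are not known exactly. Their poses are not given: they have to be found in the camera images.
- v_block_center (a point): Centre (half-way up) of the loose steel V-block, 50 long x 40 wide x 35 mm high, 0.25 to 0.4 kg, standing on the worktop with its V groove open upward; this point is 17.5 mm above the worktop. x along the groove (50 mm), y across it (40 mm), z up. The four sides are upright and flat; the groove is 15 mm deep. It can be gripped across its 40 mm width above the fences' height.
- v_block: The same V-block as a body; origin at the centre of its underside, z up; its own x and y axes are turned against its sides by 0.436 rad (the groove lies 0.436 rad counter-clockwise from its x), so use v_block_center for direction. Sliding friction on worktop and fences is about 0.6 (0.8 to 1.2 times): bearing down on the block, or pressing on one fence, takes up part of a sideways push.
- corner_stop: L-shaped steel corner stop, fixed to the worktop: two fences 12 mm high, 18 mm thick, at a right angle, no base plate. Origin at the inside corner where the inner faces would meet, at worktop height; z up, x away from the robot (turned up to 0.3 rad). The V-block goes on the worktop between the fences, in the quarter with x < 0 and y < 0.
- long_fence: Longer fence of the corner stop, on the far side. Same origin and axes as the corner stop: its inner face lies in the plane x = 0 and faces -x, from y = -6 mm to y = -140 mm, 12 mm high.
- short_fence: Shorter fence of the corner stop, on the left side. Same origin and axes as the corner stop: its inner face lies in the plane y = 0 and faces -y, from x = -6 mm to x = -86 mm, 12 mm high.
- seat (a point): Point of the corner stop where the centre of the V-block comes to lie when it is home against both fences with its groove along the longer fence: 20 mm from the long fence's inner face, 25 mm from the short fence's, 17.5 mm above the worktop; axes as the corner stop's.
- chuck_key: Bystander: chuck key with a T bar, 110x117x18 mm, lying flat; origin at the centre of its underside.
- tape_roll: Bystander: roll of masking tape, 67 mm across, 24 mm high, lying flat; origin at the centre of its underside.
- cup: Bystander: open steel cup standing behind the corner stop, 64 mm across, 47 mm high; origin at the centre of its underside.
- caliper: Bystander: steel caliper lying flat, 84x212x13 mm; origin at the centre of its underside.
- carton_corner (a point): Obstacle, fixed: the nearest left upright edge of a white carton (at worktop height) that stands to the right of the corner stop. From this edge the carton reaches 142 mm away from the robot (world +x) and 102 mm to the right (world -y), 118 mm high: higher than a gripper's body when it holds the V-block, so slide the block to the left before sliding it forward.

How it is judged:
By the outcome, as a careful person would: the job done as asked, in the order asked, and still so for the second after the job is handed in, while the arm keeps its last pose, push and grip.
It also fails if it takes over 51 s, if anything falls off the work surface, if the arm or the gripper's body presses on something with over 40 N, if the wrist force passes 120 N, or if a joint passes its speed limit or range.

### The arm

A 7-joint arm with a two-finger parallel gripper is mounted at the origin on a cart in front of the work surface, level with it; the furniture and walls round the work are solid. World frame = base frame: x ahead of the robot, y to its left, z up, the work surface at z = 0. Lengths are in mm, angles in rad, forces in N, time in s.
With the tool pointing down it reaches from about 425 to 1025 mm from the base axis. Payload 9.4 kg.
Tool frame: the origin (TCP) lies on the centre line of the jaws, within the pads' length; the fingertips stand 22 mm ahead of it and the grasp point (between the pads) lies 3 mm ahead of it; z points along the fingers, y is the line along which they close (so a half turn about z gives the same grasp; the last joint's range is limited). The gripper opens to 85 mm and grips with 20 to 120 N. Pads are 22 mm wide; open, the fingers measure 114 mm over their backs; the gripper's body (76 mm by 85 mm) begins 54 mm behind the grasp point. The pads swing forward as they close: fully open they stand 13 mm farther back than shut.
Start: joints at [-1.293, 0.599, -0.003, 1.599, 0.002, 0.943, -0.08], TCP at [251.872, 679.842, 219.075] pointing down, gripper open.
Joint ranges: [-2.57, 2.57], [-0.35, 1.97], [-1.29, 1.29], [0.11, 2.56], [-1.05, 4.19], [0.11, 1.86], [-2.63, 2.63]. Speed limits (rad/s): [2.22, 2.22, 3.01, 3.01, 3.14, 3.14, 3.14].

### API

Orientations are given as a rotation vector (axis times angle).
In Python, from cell import ctrl gives the robot as it stands. The module is installed in compiled form; this text tells all that it offers.
- The arm moves only by the tool send_rows, never from a script. Its argument "plan" is a list of rows, each an object of numbers: "x", "y", "z": the shift along the tool's x, y, z each as a share of 50 mm, from -1 to 1; "turn": the turn about the tool's z as a share of 8 degrees, from -1 to 1; "fingers": the opening, from 0 (shut) to 1 (fully open). A call has 1 to 10 rows; each row shifts and turns the commanded pose from where the row before left it, along the tool's axes as they then stand; what a row does not reach is not made up. A row lasts 1/10 s, in which the tool goes at most 50 mm and 8.59 degrees, less where a joint would pass 70% of its speed; a pose out of reach is approached as far as the arm can. A call with a number of a shift or a turn outside -1 to 1 is refused whole. A call with a gripper value outside its range is refused whole. The fingers move at their own pace and stop on an object; "newtons" is the grip in N (left out, the last holds). Time passes only in rows, so rows that do not move let the fingers close. It gives the time, the measured TCP pose, the force, the opening and the grip force at its end, in the units of the state.
- ctrl.sense(): the state, without advancing time (a new reading comes with each control period).
- ctrl.camera(name): name is "scene" or "side" or "wrist"; returns a dict with "pixels" (384x512x3 uint8, blue, green, red), "K" (3x3 intrinsics, pixels), "eye" and "rotation" of the camera in the world. Camera axes: x right, y up, looking along -z (the intrinsics and any distortion apply to the point x, -y, -z); pixel columns grow to the right and rows downward; lengths in mm; the calibration is good to about 2 mm. A picture is of the moment at which its call begins. There is no depth.
- ctrl.job_done(): hands the job in; it is judged then, once.
The state is a dict: "clock": time; "joints": joint angles; "qvel": joint speeds; "effort": joint torques, N m; "position": TCP position; "ee_rot": TCP orientation; "contact_force": force on the tool from outside, world axes, zero at the start; "ft_torque": the same for the moment, N m; "grip_width": opening from 0.0 (shut) to 1.0 (fully open); "grip_force": force on a finger pad.
Only numpy, scipy, OpenCV 4.12 (cv2) and the standard library are available. Lean on these libraries where they do the work, as an engineer would, in place of code of your own. Each camera call takes 0.05 s, during which the arm holds its last target. There are 200 camera calls.

## Working session

There is one attempt and no reset: what is moved stays moved. The work goes in short steps, Python scripts to look and compute and a tool call to move; the robot and the scene stay as the last step left them, time stands still between calls to the robot, and variables do not carry over. Pictures are saved under pics/ and viewed, at most 10 in all, crops included, and the job is handed in when it is done.

Besides the shell and the picture viewer there is one more tool, called after "Emit:" as name(argument=value, ...), one argument or row to a line, values as JSON. send_rows: Moves the arm, as the interface text tells. Its arguments: {"type":"object","properties":{"plan":{"type":"array"},"newtons":{"type":"number"}},"required":["plan"]}

```bash
mkdir -p pics; cat > h.py <<'E'
import numpy as np, cv2
from cell import ctrl
def snap(cam,name):
    c=ctrl.camera(cam); cv2.imwrite(f'pics/{name}.png',c['pixels']); np.savez(f'pics/{name}.npz',K=c['K'],eye=c['eye'],rot=c['rotation'],**({'d':c['distortion']} if 'distortion' in c else {})); return c
def ray(name,uv,z):
    c=np.load(f'pics/{name}.npz'); uv=np.atleast_2d(np.array(uv,float))
    K=c['K']; R=np.array(c['rot']); e=np.array(c['eye'])
    p=np.c_[uv,np.ones(len(uv))]@np.linalg.inv(K).T
    d=(p*[1,-1,-1])@R.T
    return e+d*((z-e[2])/d[:,2])[:,None]
def proj(name,P):
    c=np.load(f'pics/{name}.npz'); q=(np.atleast_2d(P)-c['eye'])@c['rot']; q=q*[1,-1,-1]; q=q@c['K'].T; return q[:,:2]/q[:,2:]
E
python3 - <<'E'
from h import *
for n in ('scene','side'):
    c=snap(n,n+'0'); print({k:(v if k!='pixels' else 0) for k,v in c.items()})
s=ctrl.sense(); print(s)
a=cv2.imread('pics/scene0.png');b=cv2.imread('pics/side0.png')
E
```

```text
{'pixels': 0, 'K': array([[469.82761478,   0.        , 262.99593018],
       [  0.        , 469.82761478, 184.63574178],
       [  0.        ,   0.        ,   1.        ]]), 'eye': array([-107.86063594, -414.51910992,  843.82980429]), 'rotation': array([ 0.80924193, -0.32403929, -0.74331811])}
{'pixels': 0, 'K': array([[352.91814937,   0.        , 252.95043663],
       [  0.        , 352.91814937, 189.29321307],
       [  0.        ,   0.        ,   1.        ]]), 'eye': array([ 222.95889273, -470.64811931,  446.89247993]), 'rotation': array([ 1.10341505, -0.22211782, -0.41158612])}
{'clock': 0.1, 'joints': array([-1.29272027,  0.60007033, -0.00252036,  1.60006236,  0.00177297,
        0.94288064, -0.07976826]), 'qvel': array([-1.65437661e-03, -1.83585670e-03, -2.77456805e-04, -2.03236403e-03,
       -6.91255565e-05,  7.67667173e-05, -2.55341579e-04]), 'effort': array([ 5.39493340e-03, -7.77988172e+01,  1.56992555e+00, -2.58626318e+01,
        1.26414528e-02,  5.34808336e-03,  1.11606562e-05]), 'position': array([251.71797359, 679.42945995, 218.28097041]), 'ee_rot': array([-5.54254547e-01, -3.09218303e+00,  2.21895875e-03]), 'contact_force': array([0.31561497, 1.52841222, 0.38245671]), 'ft_torque': array([-0.00573086,  0.00766053,  0.02735421]), 'grip_force': 0.0, 'grip_width': 1.0000210926671882}
```

Rotation is a rotation vector; fix the helper and look.

```bash
sed -i "s/rot=c\['rotation'\]/rot=cv2.Rodrigues(np.array(c['rotation'],float))[0]/" h.py
python3 - <<'E'
from h import *
snap('scene','scene1');snap('side','side1')
E
```

```text
(no output)
```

View pics/scene0.png

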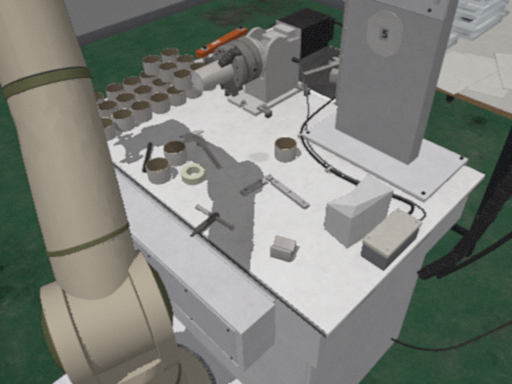

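View pics/side0.png

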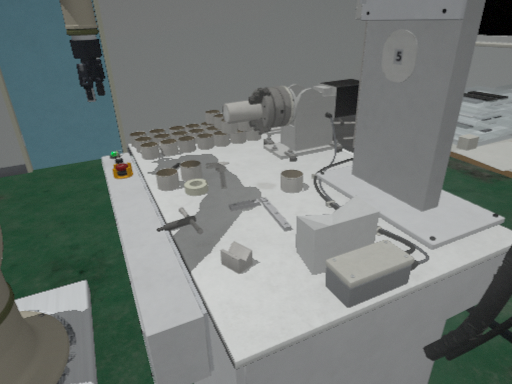

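The scene view shows the V-block at about (283,247), the corner stop with its inside corner near (268,181), the carton's near left edge at about (328,225), and the cup at (286,148). The side view shows the block at (237,257) and the fences at (247,202) and (275,213).

```bash
python3 - <<'E'
from h import *
np.set_printoptions(precision=1,suppress=True)
print('block top',ray('scene1',[283,243],35),ray('side1',[237,250],35))
print('corner',ray('scene1',[[268,180],[306,206],[242,193]],12),ray('side1',[[262,201],[288,226],[231,205]],12))
print('carton',ray('scene1',[[329,226],[354,243]],0), 'side',ray('side1',[[299,255]],0))
print('key',ray('scene1',[[212,220]],5),'tape',ray('scene1',[193,173],12))
for n in('scene1','side1'):
    im=cv2.imread(f'pics/{n}.png'); 
    (x,y)=(225,160) if n[1]=='c' else (190,180)
    cv2.imwrite(f'pics/c_{n}.png',cv2.resize(im[y:y+105,x:x+130],None,fx=5,fy=5,interpolation=cv2.INTER_CUBIC))
a=[cv2.imread(f'pics/c_{n}.png')[:,:] for n in('scene1','side1')]
cv2.imwrite('pics/crop1.png',cv2.resize(np.hstack(a),None,fx=.6,fy=.6,interpolation=cv2.INTER_AREA))
E
```

```text
block top [[426.7  66.7  35. ]] [[429.3  65.2  35. ]]
corner [[579.4 264.5  12. ]
 [574.3 123.9  12. ]
 [494.3 276.9  12. ]] [[584.3 264.4  12. ]
 [581.8 126.3  12. ]
 [504.  282.9  12. ]]
carton [[569.8  44.4   0. ]
 [567.7 -33.2   0. ]] side [[554.4  34.6   0. ]]
key [[378.6 263.4   5. ]] tape [[456.1 434.3  12. ]]
```

View pics/crop1.png

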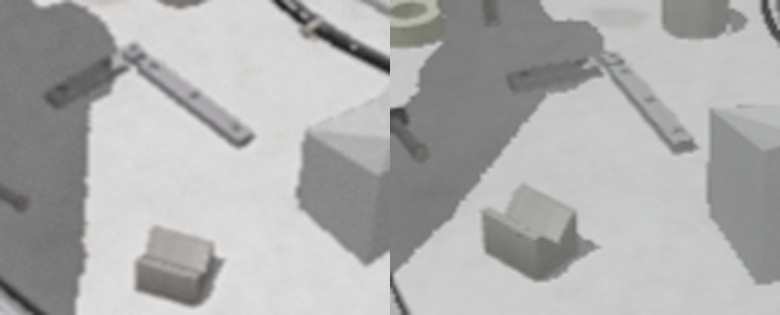

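The crop shows the corner stop and the block standing separately; the block's groove runs roughly along world y. Next I move above the block and turn to face it.

Emit:
send_rows(
  plan=[
    {"x": -0.55, "y": -0.75, "fingers": 1},
    {"x": -0.55, "y": -0.75, "fingers": 1},
    {"x": -0.55, "y": -0.75, "fingers": 1},
    {"x": -0.55, "y": -0.75, "fingers": 1},
    {"x": -0.55, "y": -0.75, "fingers": 1},
    {"x": -0.55, "y": -0.75, "fingers": 1},
    {"x": -0.55, "y": -0.75, "fingers": 1},
    {"x": -0.55, "y": -0.75, "fingers": 1},
    {"x": -0.55, "y": -0.75, "fingers": 1},
    {"x": -0.55, "y": -0.75, "fingers": 1},
  ],
)

```text
invalid input at $.plan[0]: expected keys x, y, z, turn, fingers
```

Emit:
send_rows(
  plan=[
    {"x": -0.6, "y": -0.6, "fingers": 1},
    {"x": -0.6, "y": -0.6, "fingers": 1},
    {"turn": 1, "fingers": 1},
    {"turn": 1, "fingers": 1},
    {"turn": 1, "fingers": 1},
    {"turn": 1, "fingers": 1},
    {"turn": 1, "fingers": 1},
    {"turn": 1, "fingers": 1},
    {"turn": 1, "fingers": 1},
    {"turn": 0.7, "fingers": 1},
  ],
)

```text
invalid input at $.plan[0]: expected keys x, y, z, turn, fingers
```

Emit:
send_rows(
  plan=[
    {"x": -0.55, "y": -0.75, "z": 0, "turn": 0, "fingers": 1},
    {"x": -0.55, "y": -0.75, "z": 0, "turn": 0, "fingers": 1},
    {"x": -0.55, "y": -0.75, "z": 0, "turn": 0, "fingers": 1},
    {"x": -0.55, "y": -0.75, "z": 0, "turn": 0, "fingers": 1},
    {"x": -0.55, "y": -0.75, "z": 0, "turn": 0, "fingers": 1},
    {"x": -0.55, "y": -0.75, "z": 0, "turn": 0, "fingers": 1},
    {"x": -0.55, "y": -0.75, "z": 0, "turn": 0, "fingers": 1},
    {"x": -0.55, "y": -0.75, "z": 0, "turn": 0, "fingers": 1},
    {"x": -0.55, "y": -0.75, "z": 0, "turn": 0, "fingers": 1},
    {"x": -0.55, "y": -0.75, "z": 0, "turn": 0, "fingers": 1},
  ],
)

```text
clock: 1.2
position: [379.7, 230.9, 219.3]
ee_rot: [0.554, 3.092, 0.001]
contact_force: [0.5, -0.1, -0.1]
grip_width: 0.999
grip_force: 0.0
```

Emit:
send_rows(
  plan=[
    {"x": -0.6, "y": -0.6, "z": 0, "turn": 0, "fingers": 1},
    {"x": -0.6, "y": -0.6, "z": 0, "turn": 0, "fingers": 1},
    {"x": 0, "y": 0, "z": 0, "turn": 1, "fingers": 1},
    {"x": 0, "y": 0, "z": 0, "turn": 1, "fingers": 1},
    {"x": 0, "y": 0, "z": 0, "turn": 1, "fingers": 1},
    {"x": 0, "y": 0, "z": 0, "turn": 1, "fingers": 1},
    {"x": 0, "y": 0, "z": 0, "turn": 1, "fingers": 1},
    {"x": 0, "y": 0, "z": 0, "turn": 1, "fingers": 1},
    {"x": 0, "y": 0, "z": 0, "turn": 1, "fingers": 1},
    {"x": 0, "y": 0, "z": 0, "turn": 0.7, "fingers": 1},
  ],
)

```text
clock: 2.2
position: [414.9, 155.6, 219.1]
ee_rot: [2.066, 2.367, 0.0]
contact_force: [-0.1, -1.0, 0.0]
grip_width: 1.003
grip_force: 0.0
```

```bash
python3 - <<'E'
from h import *
snap('wrist','w1'); s=ctrl.sense(); print(s['clock'],s['position'],s['joints'],s['contact_force']); print(cv2.Rodrigues(s['ee_rot'])[0].round(3))
E
```

```text
2.25 [414.86721688 155.60770073 219.10728841] [-0.73869756  0.27172657  0.31798943  2.23361651 -0.1384309   0.65383637
 -0.19051993] [-0.44320723 -0.20643064  0.84948377]
[[-0.131  0.991  0.   ]
 [ 0.991  0.131  0.   ]
 [ 0.     0.    -1.   ]]
```

View pics/w1.png

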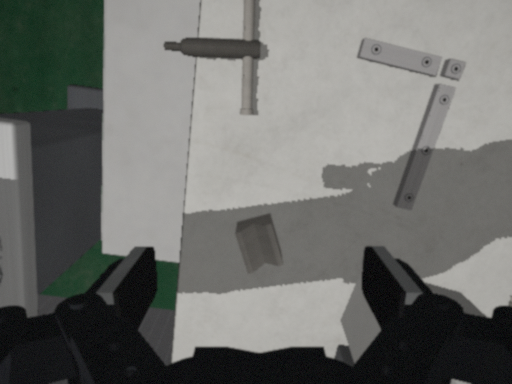

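The wrist view shows the block at about (260,243), the short fence from (362,50) to (440,68), and the long fence from (452,88) to (403,205). The chuck key's bar spans (250,0) to (250,113). I'll zoom to read the edges.

```bash
python3 - <<'E'
from h import *
im=cv2.imread('pics/w1.png')
a=cv2.resize(im[30:220,350:475],None,fx=3.1,fy=3.1,interpolation=cv2.INTER_CUBIC)
b=cv2.resize(im[200:284,225:295],None,fx=5.5,fy=5.5,interpolation=cv2.INTER_CUBIC)
H=max(a.shape[0],b.shape[0]); p=lambda q:cv2.copyMakeBorder(q,0,H-q.shape[0],0,0,cv2.BORDER_CONSTANT)
b=cv2.convertScaleAbs(b,alpha=1.8); o=np.hstack([p(a),p(b)]); print(a.shape,o.shape); cv2.imwrite('pics/z1.png',o)
E
```

```text
(589, 388, 3) (589, 773, 3)
```

View pics/z1.png

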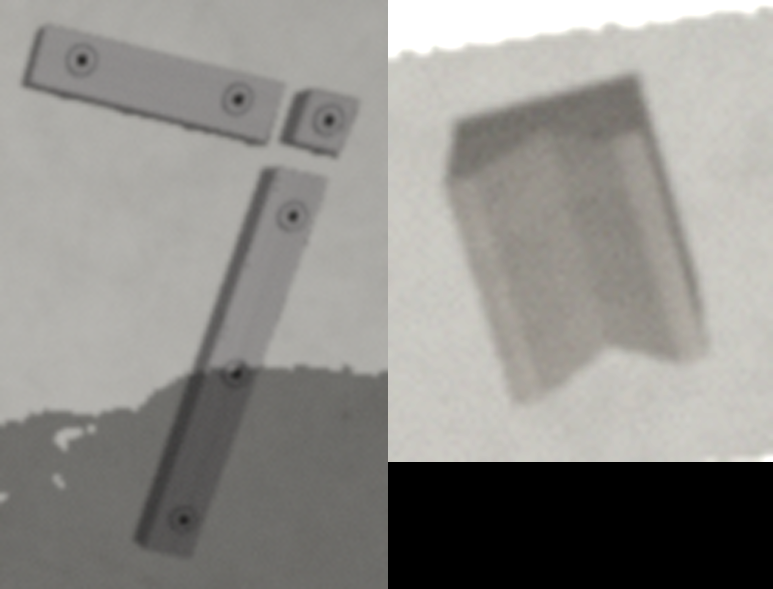

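The zoom gives the block's four top corners (447,182), (640,130), (707,355), (515,405). It also gives the fences' inner top edges: long (273,170)–(148,545), short (32,83)–(268,140).

```bash
python3 - <<'E'
from h import *
np.set_printoptions(precision=1,suppress=True)
b=(np.array([[447,182],[640,130],[707,355],[515,405]])-[388,0])/5.5+[225,200]
B=ray('w1',b,35)[:,:2]; print(B,'c',B.mean(0),'sides',np.linalg.norm(np.roll(B,-1,0)-B,axis=1))
g=(B[0]+B[1]-B[2]-B[3]);print('groove yaw',np.degrees(np.arctan2(g[1],g[0])), 'width dir',np.degrees(np.arctan2(*(B[1]+B[2]-B[0]-B[3])[::-1])))
f=np.array([[273,170],[148,545],[32,83],[268,140]])/3.1+[350,30]
F=ray('w1',f,12)[:,:2]; print(F)
l=F[0]-F[1]; s=F[3]-F[2]
print('long yaw-90',np.degrees(np.arctan2(l[1],l[0]))-90,'short yaw',np.degrees(np.arctan2(s[1],s[0])),np.linalg.norm(l),np.linalg.norm(s))
t=np.linalg.solve(np.c_[l,-s],F[2]-F[0]); C=F[0]+t[0]*l
print('corner',C)
yh=l/np.linalg.norm(l); xh=np.array([yh[1],-yh[0]]); print('seat',C-20*xh-25*yh)
print('key',ray('w1',[[257,113],[240,113],[262,45]],10)[:,:2], np.load('pics/w1.npz')['eye'])
for n in('scene1','side1'): print(n,proj(n,np.c_[np.vstack([B,F,C]),[35]*4+[12]*5]).tolist())
E
```

```text
[[401.   82.7]
 [436.3  98.2]
 [456.2  53.2]
 [420.   37.2]] c [428.4  67.8] sides [38.5 49.3 39.5 49.3]
groove yaw 113.2584282419706 width dir 23.81964256899976
[[583.4 259.4]
 [574.1 129.3]
 [500.4 274.7]
 [579.3 268.1]]
long yaw-90 -4.076238056805437 short yaw -4.750025740593986 130.37411704782642 79.20561682669931
corner [584.  267.7]
seat [562.3 244.2]
key [[406.8 207.3]
 [389.4 205. ]
 [403.  272.5]] [406.2 224.4 374.4]
scene1 [[270.13502729878616, 245.3974297538476], [275.90156232338154, 233.68585310661712], [296.03801546008793, 239.1947765155477], [290.57371836831595, 251.5363500729789], [270.38067112657285, 180.16321416156794], [304.36259526928785, 205.0089185086697], [244.24827850224636, 192.2893812451392], [267.0164098078047, 179.41003906710884], [268.3323891686868, 178.6656236269234]]
side1 [[220.40059280840504, 249.27286717655383], [233.7993203202297, 240.59813113192598], [251.90502731012737, 249.43547884550895], [238.25351150858688, 259.10259216219475], [262.57327498180024, 201.8717486246119], [284.44298499776085, 226.20960265034446], [230.91417637423237, 206.67933163383782], [259.67525803310883, 200.84304634900786], [261.3445156786978, 200.50431556172074]]
```

Measurements match the given sizes: 38.5/39.5 × 49.3 mm for the block, and the fence yaws agree at about −4.3°. The block centre is (428,68) with the groove at 113.4°, and the seat is about (562,244). Next I turn and move above the block.

Emit:
send_rows(
  plan=[
    {"x": 0, "y": 0, "z": 0, "turn": -1, "fingers": 1},
    {"x": 0, "y": 0, "z": 0, "turn": -1, "fingers": 1},
    {"x": -0.58, "y": -0.15, "z": 0, "turn": 0, "fingers": 1},
    {"x": -0.58, "y": -0.15, "z": 0, "turn": 0, "fingers": 1},
    {"x": -0.56, "y": -0.15, "z": 0, "turn": 0, "fingers": 1},
    {"x": 0, "y": 0, "z": 0.8, "turn": 0, "fingers": 1},
    {"x": 0, "y": 0, "z": 0.8, "turn": 0, "fingers": 1},
    {"x": 0, "y": 0, "z": 0.4, "turn": 0, "fingers": 1},
    {"x": 0, "y": 0, "z": 0, "turn": 0, "fingers": 1},
  ],
)

```text
clock: 3.15
position: [428.1, 67.4, 117.1]
ee_rot: [-1.706, -2.635, 0.005]
contact_force: [1.1, -0.2, 0.0]
grip_width: 0.998
grip_force: 0.0
```

```bash
python3 - <<'E'
from h import *
snap('wrist','w2'); s=ctrl.sense(); print(s['clock'],s['position'],s['joints'].round(2)); R=cv2.Rodrigues(s['ee_rot'])[0];print(R.round(3))
print(np.degrees(np.arctan2(R[1,0],R[0,0])))
E
```

```text
3.2 [428.83344605  67.51873558 118.40266073] [-0.42  0.44  0.18  2.35 -0.22  0.37  0.37]
[[-0.409  0.913 -0.003]
 [ 0.913  0.409 -0.001]
 [ 0.    -0.003 -1.   ]]
114.12802708993131
```

View pics/w2.png

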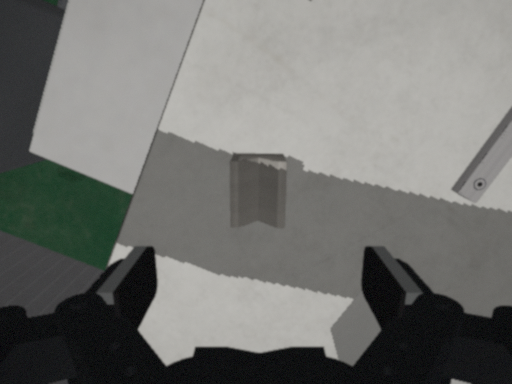

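The close view shows the block's top spanning (231,160)–(286,227), square to the tool and centred on the jaw line (column 258).

```bash
python3 - <<'E'
from h import *
B=ray('w2',[[231,160],[287,160],[286,227],[231,227]],35)[:,:2]; print(B,B.mean(0),np.linalg.norm(np.roll(B,-1,0)-B,axis=1))
E
```

```text
[[400.55462749  83.5682526 ]
 [436.14653413  99.55821579]
 [456.86650487  54.21649815]
 [419.97764906  37.61121745]] [428.38632889  68.738546  ] [39.01874858 49.85166543 40.45396186 49.8929138 ]
```

Emit:
send_rows(
  plan=[
    {"x": 0, "y": 0, "z": 0.7, "turn": 0, "fingers": 1},
    {"x": 0, "y": 0, "z": 0.6, "turn": 0, "fingers": 1},
    {"x": 0, "y": 0, "z": 0.3, "turn": 0, "fingers": 1},
    {"x": 0, "y": 0, "z": 0, "turn": 0, "fingers": 1},
    {"x": 0, "y": 0, "z": 0, "turn": 0, "fingers": 1},
  ],
)

```text
clock: 3.7
position: [430.1, 68.0, 40.2]
ee_rot: [1.708, 2.636, 0.001]
contact_force: [0.2, 0.1, -0.3]
grip_width: 0.999
grip_force: 0.0
```

Emit:
send_rows(
  plan=[
    {"x": 0, "y": 0, "z": 0.06, "turn": 0, "fingers": 1},
    {"x": 0, "y": 0, "z": 0, "turn": 0, "fingers": 0},
    {"x": 0, "y": 0, "z": 0, "turn": 0, "fingers": 0},
    {"x": 0, "y": 0, "z": 0, "turn": 0, "fingers": 0},
    {"x": 0, "y": 0, "z": 0, "turn": 0, "fingers": 0},
    {"x": 0, "y": 0, "z": 0, "turn": 0, "fingers": 0},
    {"x": 0, "y": 0, "z": 0, "turn": 0, "fingers": 0},
    {"x": 0, "y": 0, "z": 0, "turn": 0, "fingers": 0},
  ],
  newtons=50,
)

```text
clock: 4.5
position: [429.4, 67.8, 36.1]
ee_rot: [-1.709, -2.636, 0.0]
contact_force: [-0.7, -0.3, -0.9]
grip_width: -0.0
grip_force: 0.0
```

```bash
python3 - <<'E'
from h import *
c=snap('side','s2'); s=ctrl.sense(); print(s)
im=c['pixels'];u=proj('s2',[428,68,40])[0].astype(int);print(u)
w=snap('wrist','w3')['pixels']
a=cv2.resize(im[u[1]-45:u[1]+35,u[0]-45:u[0]+35],(400,400),interpolation=cv2.INTER_CUBIC);b=cv2.resize(w[130:380,130:390],(400,385))
cv2.imwrite('pics/g.png',np.hstack([a,cv2.copyMakeBorder(b,0,15,0,0,0)]))
E
```

```text
{'clock': 4.55, 'joints': array([-0.33231864,  0.61460677,  0.0647895 ,  2.39762449, -0.27946508,
        0.13564015,  0.41776489]), 'qvel': array([-0.00082516, -0.00026146,  0.00153995, -0.00064834, -0.00253791,
        0.00224865,  0.00063512]), 'effort': array([-9.49433103e-03, -5.68733597e+01,  2.44805910e+00, -4.13442314e+00,
        2.31260485e-03,  2.54138911e-03, -1.68454494e-04]), 'position': array([429.41622567,  67.82543598,  36.05552557]), 'ee_rot': array([-1.70941474e+00, -2.63577343e+00,  1.38478272e-04]), 'contact_force': array([-0.6314743 , -0.13429552, -0.30890045]), 'ft_torque': array([-0.0307828 , -0.02275105, -0.01184702]), 'grip_force': 0.0, 'grip_width': -0.002504224655125675}
[235 247]
```

View pics/g.png

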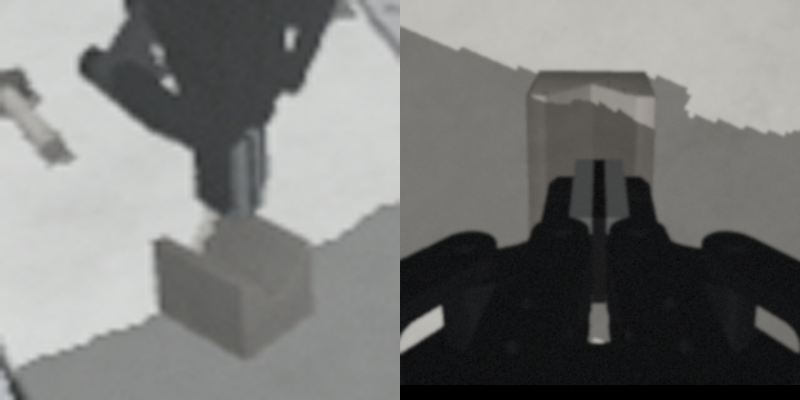

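Shut with nothing held. The side crop shows the shut tips at about (237,243), at or above the block's top, and the wrist crop shows the tips at about (260,234). I'll triangulate where the tips really are.

```bash
python3 - <<'E'
from h import *
np.set_printoptions(precision=1,suppress=True)
for z in(10,14,25,35,45,55,65): print(z,ray('w3',[260,234],z)[0,:2],ray('s2',[237,243],z)[0,:2])
B=np.array([[400.5,83.5,35],[436,99.5,35],[457,54,35],[420,37.6,35]])
print('expected block w3',proj('w3',B),'s2',proj('s2',B),'tcp',proj('w3',[429.4,67.8,14]),proj('s2',[429.4,67.8,14]))
print(np.load('pics/w3.npz')['eye'])
E
```

```text
10 [433.6  63. ] [451.8 121.1]
14 [432.9  64.5] [449.7 115.7]
25 [431.   68.6] [444.  100.8]
35 [429.2  72.4] [438.7  87.3]
45 [427.5  76.2] [433.5  73.7]
55 [425.8  79.9] [428.3  60.2]
65 [424.   83.7] [423.   46.6]
expected block w3 [[213.9 190.7]
 [296.7 190.4]
 [295.  285.4]
 [215.5 285.2]] s2 [[220.  249.1]
 [233.4 240.3]
 [252.1 249.1]
 [238.2 259. ]] tcp [[256.7 226.4]] [[237.  257.9]]
[402.2 131.3 191.3]
```

The rays meet at about z = 44, and nothing was felt in closing. So the shut tips stand about 30 mm higher than the reading implies, clear above the 35 mm block. I'll open and go down in guarded steps.

Emit:
send_rows(
  plan=[
    {"x": 0, "y": 0, "z": 0, "turn": 0, "fingers": 1},
    {"x": 0, "y": 0, "z": 0, "turn": 0, "fingers": 1},
    {"x": 0, "y": 0, "z": 0, "turn": 0, "fingers": 1},
    {"x": 0, "y": 0, "z": 0, "turn": 0, "fingers": 1},
    {"x": 0, "y": 0, "z": 0, "turn": 0, "fingers": 1},
    {"x": 0, "y": 0, "z": 0, "turn": 0, "fingers": 1},
  ],
)

```text
clock: 5.2
position: [429.5, 67.9, 36.1]
ee_rot: [1.709, 2.636, 0.0]
contact_force: [-0.1, -0.8, -1.0]
grip_width: 0.992
grip_force: 0.0
```

Emit:
send_rows(
  plan=[
    {"x": 0, "y": 0, "z": 0.1, "turn": 0, "fingers": 1},
    {"x": 0, "y": 0, "z": 0.1, "turn": 0, "fingers": 1},
    {"x": 0, "y": 0, "z": 0.1, "turn": 0, "fingers": 1},
    {"x": 0, "y": 0, "z": 0.1, "turn": 0, "fingers": 1},
    {"x": 0, "y": 0, "z": 0, "turn": 0, "fingers": 1},
  ],
)

```text
clock: 5.7
position: [429.3, 68.0, 18.4]
ee_rot: [-1.708, -2.632, 0.005]
contact_force: [0.1, 0.5, 0.2]
grip_width: 1.004
grip_force: 0.0
```

```bash
python3 - <<'E'
from h import *
c=snap('side','s3'); s=ctrl.sense(); print(s['position'],s['contact_force'],s['grip_width'])
im=c['pixels'];w=snap('wrist','w4')['pixels']
a=cv2.resize(im[190:270,190:290],(500,400),interpolation=cv2.INTER_CUBIC);b=cv2.resize(w[130:380,130:390],(300,288))
cv2.imwrite('pics/g2.png',np.hstack([a,cv2.copyMakeBorder(b,0,112,0,0,0)]))
E
```

```text
[429.20526739  67.86358061  18.66802655] [-0.14788653 -0.22610626 -0.09242561] 1.0006225799878568
```

View pics/g2.png

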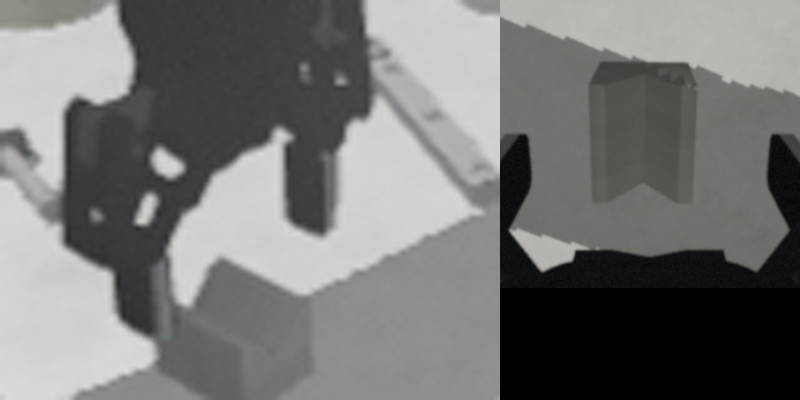

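The side crop shows the open fingertips at crop (150,335) and (315,233), that is pixels (220,257) and (253,236.6). I'll work out their height.

```bash
python3 - <<'E'
from h import *
np.set_printoptions(precision=1,suppress=True)
t=np.array([429.2,67.9]);y=np.array([.918,.397])
for z in(0,10,20,30,40): print(z,[proj('s3',[*(t+k*y),z])[0] for k in(-50,50)])
E
```

```text
0 [array([219.4, 276.2]), array([253.5, 252. ])]
10 [array([219. , 272.1]), array([253.4, 248.1])]
20 [array([218.6, 267.9]), array([253.3, 244.2])]
30 [array([218.3, 263.7]), array([253.1, 240.2])]
40 [array([217.9, 259.4]), array([253. , 236.1])]
```

Open tips stand at about z = 41 ± 4, and shut at about 8 mm above the reading. So at a 40 mm opening, a reading of about 5 puts the tips near z = 18, which is above the fences with about 16 mm of overlap on the block. Go down and grip.

Emit:
send_rows(
  plan=[
    {"x": 0, "y": 0, "z": 0.1, "turn": 0, "fingers": 1},
    {"x": 0, "y": 0, "z": 0.1, "turn": 0, "fingers": 1},
    {"x": 0, "y": 0, "z": 0.06, "turn": 0, "fingers": 1},
    {"x": 0, "y": 0, "z": 0, "turn": 0, "fingers": 0.6},
    {"x": 0, "y": 0, "z": 0, "turn": 0, "fingers": 0.4},
    {"x": 0, "y": 0, "z": 0, "turn": 0, "fingers": 0.2},
    {"x": 0, "y": 0, "z": 0, "turn": 0, "fingers": 0.2},
    {"x": 0, "y": 0, "z": 0, "turn": 0, "fingers": 0.2},
    {"x": 0, "y": 0, "z": 0, "turn": 0, "fingers": 0.2},
  ],
  newtons=50,
)

```text
clock: 6.7
position: [429.3, 67.9, 6.9]
ee_rot: [-1.708, -2.632, 0.004]
contact_force: [-1.6, 0.2, 6.4]
grip_width: 0.453
grip_force: 49.8
```

```bash
python3 - <<'E'
from h import *
c=snap('side','s4'); s=ctrl.sense(); print(s['position'],s['contact_force'],s['ft_torque'],s['grip_width'],s['grip_force'])
im=c['pixels'];w=snap('wrist','w5')['pixels']
a=cv2.resize(im[200:270,190:290],(500,350),interpolation=cv2.INTER_CUBIC);b=cv2.resize(w[130:380,130:390],(300,288))
cv2.imwrite('pics/g3.png',np.hstack([a,cv2.copyMakeBorder(b,0,62,0,0,0)]))
E
```

```text
[429.31070103  67.91235393   6.9377451 ] [-1.71635091  0.42864107  5.45110656] [-0.11403394  0.31639734 -0.02160404] 0.45790675360386546 49.84972103498876
```

View pics/g3.png

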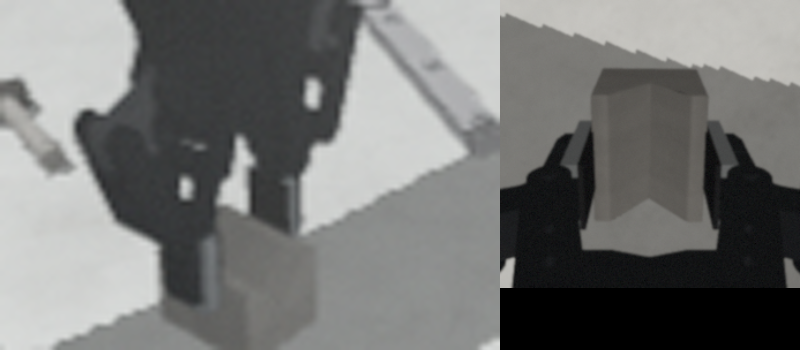

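Gripped: opening 0.455 (about 39 mm) at 50 N, with the near finger's tip on the block's side at about pixel (230,261). I'll check the tip height against the 12 mm fences.

```bash
python3 - <<'E'
from h import *
np.set_printoptions(precision=1,suppress=True)
t=np.array([429.3,67.9]);y=np.array([.918,.397]);x=np.array([-.397,.918])
for z in(10,15,20,25,35): print(z,proj('s4',[[*(t-k*y-11*x),z] for k in(20,28)]).ravel(), proj('s4',[*(t-20*y-25*x),z])[0])
E
```

```text
10 [234.1 266.6 231.2 268.7] [239.3 269.6]
15 [233.9 264.6 231.1 266.6] [239.2 267.5]
20 [233.8 262.5 230.9 264.5] [239.1 265.4]
25 [233.7 260.4 230.8 262.4] [238.9 263.3]
35 [233.4 256.2 230.5 258.2] [238.7 259. ]
```

The tip is at about z = 21, well clear of the fences. Next I turn the block by about 28° on the spot and slide it left, then forward.

Emit:
send_rows(
  plan=[
    {"x": 0, "y": 0, "z": 0, "turn": 0.5, "fingers": 0.2},
    {"x": 0, "y": 0, "z": 0, "turn": 0.6, "fingers": 0.2},
    {"x": 0, "y": 0, "z": 0, "turn": 0.6, "fingers": 0.2},
    {"x": 0, "y": 0, "z": 0, "turn": 0.6, "fingers": 0.2},
    {"x": 0, "y": 0, "z": 0, "turn": 0.6, "fingers": 0.2},
    {"x": 0, "y": 0, "z": 0, "turn": 0.6, "fingers": 0.2},
    {"x": 0, "y": 0, "z": 0, "turn": 0, "fingers": 0.2},
  ],
)

```text
clock: 7.5
position: [429.6, 67.9, 6.9]
ee_rot: [-2.298, -2.138, 0.005]
contact_force: [-0.6, -0.5, 5.8]
grip_width: 0.457
grip_force: 49.9
```

Emit:
send_rows(
  plan=[
    {"x": 0.2, "y": 0.04, "z": 0, "turn": 0, "fingers": 0.2},
    {"x": 0.3, "y": 0.06, "z": 0, "turn": 0, "fingers": 0.2},
    {"x": 0.3, "y": 0.06, "z": 0, "turn": 0, "fingers": 0.2},
    {"x": 0.3, "y": 0.06, "z": 0, "turn": 0, "fingers": 0.2},
    {"x": 0.3, "y": 0.06, "z": 0, "turn": 0, "fingers": 0.2},
    {"x": 0.3, "y": 0.06, "z": 0, "turn": 0, "fingers": 0.2},
    {"x": 0.3, "y": 0.06, "z": 0, "turn": 0, "fingers": 0.2},
    {"x": 0, "y": 0, "z": 0, "turn": 0, "fingers": 0.2},
  ],
)

```text
clock: 8.3
position: [456.9, 167.0, 7.0]
ee_rot: [-2.295, -2.143, 0.005]
contact_force: [0.1, 0.9, 7.9]
grip_width: 0.452
grip_force: 51.1
```

Emit:
send_rows(
  plan=[
    {"x": 0.2, "y": 0.2, "z": 0, "turn": 0, "fingers": 0.2},
    {"x": 0.2, "y": 0.25, "z": 0, "turn": 0, "fingers": 0.2},
    {"x": 0.2, "y": 0.25, "z": 0, "turn": 0, "fingers": 0.2},
    {"x": 0.2, "y": 0.25, "z": 0, "turn": 0, "fingers": 0.2},
    {"x": 0.2, "y": 0.25, "z": 0, "turn": 0, "fingers": 0.2},
    {"x": 0.2, "y": 0.25, "z": 0, "turn": 0, "fingers": 0.2},
    {"x": 0, "y": 0, "z": 0, "turn": 0, "fingers": 0.2},
  ],
)

```text
clock: 9.0
position: [531.5, 220.0, 7.0]
ee_rot: [-2.294, -2.14, 0.01]
contact_force: [-8.0, -2.7, 19.0]
grip_width: 0.454
grip_force: 52.7
```

```bash
python3 - <<'E'
from h import *
s=ctrl.sense(); print(s['position'],s['contact_force'],s['grip_width']); R=cv2.Rodrigues(s['ee_rot'])[0];print(np.degrees(np.arctan2(R[1,0],R[0,0])))
w=snap('wrist','w6')['pixels']; c=snap('side','s5')['pixels']
print(proj('w6',[[584,267.7,12],[574.1,129.3,12],[500.4,274.7,12]]))
# groove/side edges of fence in wrist view for the viewed picture
cv2.imwrite('pics/v6.png',w)
E
```

```text
[531.49745162 220.02222523   6.96459241] [-8.03674376 -2.73338873 19.0251446 ] 0.45395429753862615
86.01661076441464
[[370.97517916 139.73135385]
 [348.0087751  396.9646444 ]
 [177.25730972 136.84551982]]
```

View pics/v6.png

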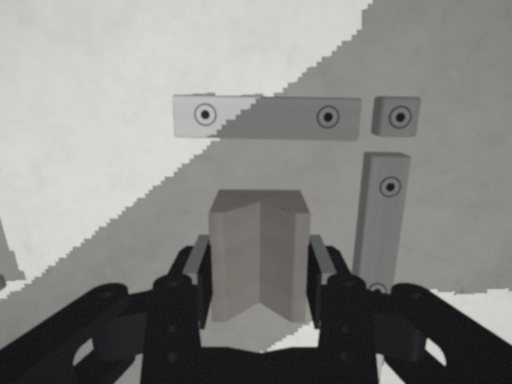

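The view shows the block squarely held about 20–30 mm short of both fences. The short fence's inner edge runs (175,136)–(358,140) and the long one's (365,153)–(355,272). I'll compute the remaining gaps and yaw, without another picture.

```bash
python3 - <<'E'
from h import *
np.set_printoptions(precision=2,suppress=True)
g=cv2.cvtColor(cv2.imread('pics/v6.png'),cv2.COLOR_BGR2GRAY)
seg=cv2.createLineSegmentDetector().detect(g)[0][:,0]
for x0,y0,x1,y1 in seg:
    if np.hypot(x1-x0,y1-y0)<35: continue
    m=((x0+x1)/2,(y0+y1)/2)
    if 90<m[1]<330 and 150<m[0]<420:
        z=12 if (m[1]<160 or m[0]>345) else 35
        P=ray('w6',[[x0,y0],[x1,y1]],z)[:,:2]; d=P[1]-P[0]
        print((x0,y0,x1,y1),z,P.ravel(),np.degrees(np.arctan2(d[1],d[0]))%90-90)
print('block top corners',ray('w6',[[211,212],[308,212],[304,322],[212,320]],35)[:,:2])
E
```

```text
(np.float32(314.11676), np.float32(327.8916), np.float32(305.22955), np.float32(290.1297)) 35 [554.06 191.84 550.86 210.41] -80.23250173222654
(np.float32(212.51007), np.float32(290.19394), np.float32(204.04927), np.float32(326.7997)) 35 [512.36 212.9  506.84 195.43] -17.543357625887325
(np.float32(305.85703), np.float32(290.68307), np.float32(307.96774), np.float32(236.81985)) 35 [551.11 210.14 552.74 234.22] -3.8683487664816596
(np.float32(273.13626), np.float32(138.6675), np.float32(175.62119), np.float32(137.11403)) 12 [541.8  271.06 499.68 274.63] -4.845060652554054
(np.float32(210.22006), np.float32(244.38939), np.float32(211.95578), np.float32(293.211)) 35 [513.64 233.56 511.98 211.5 ] -4.2958106389104245
(np.float32(216.84454), np.float32(94.793396), np.float32(260.53592), np.float32(93.19302)) 12 [519.33 290.97 537.65 290.34] -1.9702525493615752
(np.float32(174.34804), np.float32(93.823044), np.float32(213.18854), np.float32(91.92593)) 12 [501.57 292.6  517.92 292.22] -1.3095578688157872
(np.float32(351.41666), np.float32(270.45242), np.float32(363.38013), np.float32(152.027
[... 1592 characters left out ...]
6 267.86 542.33 270.93] -5.081241363296272
(np.float32(361.34515), np.float32(99.4398), np.float32(357.8564), np.float32(138.2133)) 12 [579.68 284.88 578.34 268.74] -4.7251958823033675
(np.float32(382.72385), np.float32(98.0802), np.float32(378.817), np.float32(133.06268)) 12 [588.59 284.81 587.31 270.34] -5.058565141421184
(np.float32(258.73657), np.float32(299.38055), np.float32(259.59958), np.float32(204.37704)) 35 [531.27 207.3  534.52 248.99] -4.452566281240948
(np.float32(295.17377), np.float32(214.361), np.float32(293.50452), np.float32(268.13678)) 35 [548.07 243.99 546.43 220.85] -4.040811741697908
block top corners [[515.41 247.16]
 [553.08 244.63]
 [549.82 195.06]
 [510.62 198.59]]
```

The stop is turned by −5.0° and the block by −4.1°. The gaps are about 27 mm (left) and 28 mm (forward). Next I trim the yaw, ease off the downward load slightly, and slide up to about 4 mm from both fences.

Emit:
send_rows(
  plan=[
    {"x": 0, "y": 0, "z": -0.01, "turn": 0.1, "fingers": 0.2},
    {"x": 0.11, "y": 0.12, "z": 0, "turn": 0, "fingers": 0.2},
    {"x": 0.11, "y": 0.12, "z": 0, "turn": 0, "fingers": 0.2},
    {"x": 0.11, "y": 0.12, "z": 0, "turn": 0, "fingers": 0.2},
    {"x": 0.11, "y": 0.12, "z": 0, "turn": 0, "fingers": 0.2},
    {"x": 0, "y": 0, "z": 0, "turn": 0, "fingers": 0.2},
    {"x": 0, "y": 0, "z": 0, "turn": 0, "fingers": 0.2},
  ],
  newtons=70,
)

```text
clock: 9.8
position: [557.5, 239.8, 7.1]
ee_rot: [-2.31, -2.124, 0.009]
contact_force: [-5.4, -4.9, 11.9]
grip_width: 0.453
grip_force: 71.0
```

Emit:
send_rows(
  plan=[
    {"x": 0, "y": 0.04, "z": 0, "turn": 0, "fingers": 0.2},
    {"x": 0, "y": 0.04, "z": 0, "turn": 0, "fingers": 0.2},
    {"x": 0, "y": 0.02, "z": 0, "turn": 0, "fingers": 0.2},
    {"x": 0, "y": 0, "z": 0, "turn": 0, "fingers": 0.2},
  ],
)

```text
clock: 10.2
position: [557.7, 239.8, 7.2]
ee_rot: [-2.304, -2.12, 0.017]
contact_force: [-19.7, -3.5, 27.1]
grip_width: 0.449
grip_force: 72.7
```

Forward motion stopped about 4 mm short of the estimate, with 20 N forward and 27 N vertical. I'll measure from the images whether it is the fence or friction.

```bash
cat > gap.py <<'E'
from h import *
import sys
n=sys.argv[1]; np.set_printoptions(precision=1,suppress=True)
w=snap('wrist',n)['pixels']; s=ctrl.sense(); print(s['position'],s['contact_force'],s['ft_torque'])
R=cv2.Rodrigues(s['ee_rot'])[0]; print(R.round(4).tolist())
g=cv2.cvtColor(w,cv2.COLOR_BGR2GRAY)
xh=np.array([.9962,-.0872]);yh=np.array([.0872,.9962])
for a in cv2.createLineSegmentDetector().detect(g)[0][:,0]:
    p,q=a[:2],a[2:]; m=(p+q)/2; L=np.hypot(*(p-q))
    if L<20 or not(60<m[1]<330 and 150<m[0]<400): continue
    o=[]
    for z in (0,12,35):
        P=ray(n,[p,q],z)[:,:2]; d=P[1]-P[0]; o.append(((np.degrees(np.arctan2(d[1],d[0]))+45)%90-45, P.mean(0)@xh,P.mean(0)@yh))
    if abs(o[0][0]+5)<4: print(a.round(0),'yaw %.1f'%o[0][0],'X(0,12,35)',np.array([k[1] for k in o]),'Y',np.array([k[2] for k in o]))
E
python3 gap.py w7
```

```text
[557.7 239.8   7.2] [-18.8  -3.5  27.3] [-0.7  4.2  0. ]
[[0.0829, 0.9964, -0.0153], [0.9966, -0.0829, 0.0002], [-0.001, -0.0153, -0.9999]]
[305. 292. 307. 246.] yaw -4.5 X(0,12,35) [559.7 558.  554.8] Y [270.3 276.7 289. ]
[211. 244. 212. 291.] yaw -5.0 X(0,12,35) [510.4 512.4 516.2] Y [270.4 276.8 289.1]
[306. 311. 305. 343.] yaw -3.2 X(0,12,35) [560.7 559.  555.7] Y [235.1 244.1 261.4]
[313. 177. 315. 146.] yaw -5.4 X(0,12,35) [561.1 559.4 556. ] Y [327.1 329.3 333.5]
[317. 143. 349. 143.] yaw -5.0 X(0,12,35) [569.6 567.2 562.6] Y [335.8 337.4 340.4]
[184. 144. 296. 145.] yaw -4.9 X(0,12,35) [525.9 526.7 528.3] Y [334.9 336.6 339.7]
[309. 195. 344. 195.] yaw -5.3 X(0,12,35) [568.1 565.9 561.5] Y [310.6 314.  320.6]
[308. 242. 309. 216.] yaw -5.5 X(0,12,35) [560.  558.3 555. ] Y [292.7 297.4 306.6]
[219. 189. 298. 190.] yaw -5.0 X(0,12,35) [534.8 535.  535.3] Y [313.  316.2 322.5]
[356. 148. 354. 182.] yaw -4.5 X(0,12,35) [580.7 577.5 571.3] Y [325.4 327.7 332.2]
[349. 221. 346. 258.] yaw -5.2 X(0,12,35) [579.8 576.6 570.6] Y [287.1 292.3 302.2]
[297. 149. 154. 148.] yaw -5.0 X(0,12,35) [519.  520.4 522.9] Y [332.8 334.6 338. ]
[352. 184. 332. 184.] yaw -3.9 X(0,12,35) [575.1 572.3 566.9] Y [316.3 319.3 325.1]
[218. 187. 124. 186.] yaw -4.9 X(0,12,35) [492.  495.4 501.8] Y [314.2 317.4 323.5]
[312. 203. 311. 232.] yaw -3.5 X(0,12,35) [561.3 559.5 556.1] Y [298.7 303.  311.3]
[299. 164. 298. 187.] yaw -4.6 X(0,12,35) [554.  552.8 550.4] Y [320.  322.8 328. ]
[347. 202. 313. 202.] yaw -5.4 X(0,12,35) [569.9 567.5 562.8] Y [306.9 310.6 317.7]
[319. 149. 318. 179.] yaw -4.6 X(0,12,35) [563.5 561.5 557.8] Y [325.6 327.9 332.4]
[353. 148. 322. 148.] yaw -6.0 X(0,12,35) [571.8 569.3 564.4] Y [333.5 335.3 338.6]
[258. 299. 259. 204.] yaw -5.4 X(0,12,35) [535.1 535.2 535.5] Y [278.7 284.5 295.6]
[295. 214. 292. 294.] yaw -5.7 X(0,12,35) [552.8 551.7 549.5] Y [277.8 283.7 294.9]
```

Block's far side is at 555.5 and the fence face at about 559.7 along the push direction. So a gap of about 4 mm remains, and friction from the 27 N down-load holds the block. I'll ease the down-load and carry on.

Emit:
send_rows(
  plan=[
    {"x": 0, "y": 0, "z": -0.01, "turn": 0, "fingers": 0.2},
    {"x": 0, "y": 0, "z": -0.01, "turn": 0, "fingers": 0.2},
    {"x": 0, "y": 0, "z": 0, "turn": 0, "fingers": 0.2},
  ],
)

```text
clock: 10.55
position: [561.5, 240.3, 7.2]
ee_rot: [-2.308, -2.124, 0.011]
contact_force: [-7.2, -1.7, 5.7]
grip_width: 0.446
grip_force: 71.7
```

It slid forward as expected with the load down to 6 N. Next, left to the short fence.

Emit:
send_rows(
  plan=[
    {"x": 0.03, "y": 0, "z": 0, "turn": 0, "fingers": 0.2},
    {"x": 0.03, "y": 0, "z": 0, "turn": 0, "fingers": 0.2},
    {"x": 0.03, "y": 0, "z": 0, "turn": 0, "fingers": 0.2},
    {"x": 0.03, "y": 0, "z": 0, "turn": 0, "fingers": 0.2},
    {"x": 0, "y": 0, "z": 0, "turn": 0, "fingers": 0.2},
    {"x": 0, "y": 0, "z": 0, "turn": 0, "fingers": 0.2},
  ],
)

```text
clock: 11.15
position: [561.7, 243.0, 7.3]
ee_rot: [-2.312, -2.123, 0.015]
contact_force: [-8.7, -9.8, 8.4]
grip_width: 0.449
grip_force: 72.0
```

Emit:
send_rows(
  plan=[
    {"x": 0, "y": 0.03, "z": 0, "turn": 0, "fingers": 0.2},
    {"x": 0, "y": 0.03, "z": 0, "turn": 0, "fingers": 0.2},
    {"x": 0, "y": 0, "z": 0, "turn": 0, "fingers": 0.2},
  ],
)

```text
clock: 11.45
position: [561.8, 243.0, 7.2]
ee_rot: [-2.308, -2.121, 0.02]
contact_force: [-16.7, -10.4, 17.1]
grip_width: 0.451
grip_force: 73.0
```

```bash
python3 gap.py w8
```

```text
[561.8 242.9   7.2] [-16.   -9.6  17.1] [-2.2  3.7  0.1]
[[0.0845, 0.9963, -0.0143], [0.9964, -0.0845, -0.0036], [-0.0048, -0.0139, -0.9999]]
[122. 150. 217. 152.] yaw -5.6 X(0,12,35) [496.3 499.6 505.9] Y [335.  337.  340.7]
[305. 292. 307. 244.] yaw -4.7 X(0,12,35) [563.5 561.8 558.6] Y [273.8 280.3 292.7]
[211. 244. 213. 293.] yaw -5.1 X(0,12,35) [514.3 516.3 520.1] Y [273.  279.5 292. ]
[218. 152. 287. 152.] yaw -4.8 X(0,12,35) [535.7 536.1 536.9] Y [334.9 336.8 340.5]
[305. 184. 306. 153.] yaw -5.1 X(0,12,35) [561.1 559.6 556.7] Y [326.8 329.3 334.2]
[307. 150. 341. 151.] yaw -5.0 X(0,12,35) [569.4 567.3 563.2] Y [335.7 337.6 341.2]
[306. 201. 336. 201.] yaw -4.8 X(0,12,35) [569.2 567.1 563.1] Y [310.6 314.3 321.5]
[290. 156. 290. 187.] yaw -3.0 X(0,12,35) [553.7 552.7 550.9] Y [325.5 328.2 333.2]
[208. 232. 208. 211.] yaw -8.0 X(0,12,35) [513.3 515.3 519.3] Y [299.7 304.3 313. ]
[342. 191. 308. 190.] yaw -5.1 X(0,12,35) [571.  568.8 564.5] Y [316.2 319.5 325.9]
[347. 156. 345. 188.] yaw -4.6 X(0,12,35) [580.4 577.5 571.9] Y [325.4 328.  333.1]
[218. 195. 287. 195.] yaw -5.1 X(0,12,35) [535.7 536.1 536.8] Y [313.7 317.2 324. ]
[213. 194. 116. 194.] yaw -5.2 X(0,12,35) [492.3 495.9 502.8] Y [313.9 317.4 324.1]
[287. 157. 132. 156.] yaw -4.9 X(0,12,35) [515.1 517.  520.7] Y [332.5 334.6 338.7]
[338. 210. 309. 209.] yaw -6.1 X(0,12,35) [570.9 568.7 564.5] Y [306.5 310.6 318.3]
[341. 213. 338. 247.] yaw -5.1 X(0,12,35) [579.5 576.7 571.2] Y [295.5 300.4 309.7]
[310. 157. 310. 187.] yaw -4.2 X(0,12,35) [563.3 561.7 558.5] Y [325.3 327.9 333. ]
[259. 296. 260. 204.] yaw -5.4 X(0,12,35) [539.  539.1 539.4] Y [283.2 289.  300.1]
[295. 214. 293. 276.] yaw -5.1 X(0,12,35) [556.8 555.7 553.4] Y [286.7 292.2 302.8]
[343. 156. 312. 155.] yaw -5.6 X(0,12,35) [571.3 569.  564.7] Y [333.3 335.3 339.3]
```

Emit:
send_rows(
  plan=[
    {"x": 0, "y": 0, "z": -0.01, "turn": 0, "fingers": 0.2},
    {"x": 0, "y": 0, "z": -0.01, "turn": 0, "fingers": 0.2},
    {"x": 0, "y": 0, "z": 0, "turn": 0, "fingers": 0.2},
    {"x": 0, "y": 0, "z": 0, "turn": 0, "fingers": 0.2},
  ],
)

```text
clock: 11.9
position: [561.8, 243.0, 7.3]
ee_rot: [-2.308, -2.121, 0.021]
contact_force: [-14.0, -9.7, 6.1]
grip_width: 0.447
grip_force: 71.7
```

Emit:
send_rows(
  plan=[
    {"x": 0.04, "y": 0, "z": 0, "turn": 0, "fingers": 0.2},
    {"x": 0.04, "y": 0, "z": 0, "turn": 0, "fingers": 0.2},
    {"x": 0.04, "y": 0, "z": 0, "turn": 0, "fingers": 0.2},
    {"x": 0, "y": 0, "z": 0, "turn": 0, "fingers": 0.2},
  ],
  newtons=90,
)

```text
clock: 12.3
position: [561.8, 243.2, 7.6]
ee_rot: [-2.315, -2.121, 0.029]
contact_force: [-16.8, -23.7, 12.3]
grip_width: 0.443
grip_force: 91.2
```

```bash
python3 gap.py w9 | head -2; python3 - <<'E'
from h import *
np.set_printoptions(precision=1,suppress=True)
xh=np.array([.9962,-.0872]);yh=np.array([.0872,.9962])
# scene/side check: top-edge lines of the block against home position
n='s6'; g=cv2.cvtColor(snap('side',n)['pixels'],cv2.COLOR_BGR2GRAY)
C=559.6*xh+317.3*yh
for z in(0,35): print(z,proj(n,[[*(C-a*xh-b*yh),z] for a,b in((0,0),(40,0),(40,50),(0,50))]))
for a in cv2.createLineSegmentDetector().detect(g)[0][:,0]:
    m=(a[:2]+a[2:])/2
    if np.hypot(*(a[:2]-a[2:]))>9 and 225<m[0]<300 and 190<m[1]<250:
        P=ray(n,[a[:2],a[2:]],35)[:,:2];d=P[1]-P[0];print(a.round(1),'X35',P@xh-559.6,'Y35',P@yh-317.3)
E
```

```text
[561.8 243.3   7.6] [-17.1 -25.   13.9] [-5.4  3.9  0.3]
[[0.0873, 0.9961, -0.015], [0.9961, -0.0875, -0.0106], [-0.0119, -0.0141, -0.9998]]
0 [[261.9 204.5]
 [247.7 207.4]
 [254.4 216.3]
 [269.2 213.2]]
35 [[261.7 192.7]
 [247.2 195.5]
 [254.  204. ]
 [269.1 200.9]]
[252.4 185.5 250.  197.3] X35 [ -6.9 -36.7] Y35 [ 50.6 -12.4]
[229.6 203.9 243.5 199.4] X35 [-95.  -55.7] Y35 [-25.9 -16.8]
[284.  231.2 271.3 216.1] X35 [-24.  -24.1] Y35 [-189.2 -120.6]
[277.2 210.3 293.2 228. ] X35 [-0.7 -0.3] Y35 [-101.3 -185.7]
[269.5 215.7 243.6 241.1] X35 [ -27.2 -115.5] Y35 [-117.3 -191. ]
[271.1 186.9 271.  198.1] X35 [36.1 10.4] Y35 [ 22.1 -38.1]
[295.  250.6 295.9 215.7] X35 [-33.5  28.5] Y35 [-260.7 -140.7]
[252.8 215.8 245.3 201.5] X35 [-62.5 -55.4] Y35 [-102.4  -29.1]
[269.4 213.5 255.4 215.4] X35 [-23.4 -56.4] Y35 [-108.  -103.1]
[271.7 212.  283.2 225.6] X35 [-15.8 -16.1] Y35 [-103.6 -168.2]
[296.8 192.9 284.3 191.7] X35 [82.9 56.2] Y35 [-37.4 -18.3]
[243.1 208.3 231.8 210.3] X35 [-71.5 -99.6] Y35 [-59.8 -58.5]
```

Both directions now resist, but the friction bound is close. I'll test by easing one push at a time: if nothing slides, it is seated.

Emit:
send_rows(
  plan=[
    {"x": 0, "y": -0.05, "z": -0.01, "turn": 0, "fingers": 0.2},
    {"x": 0, "y": -0.03, "z": 0, "turn": 0, "fingers": 0.2},
    {"x": 0, "y": 0, "z": 0, "turn": 0, "fingers": 0.2},
    {"x": 0, "y": 0, "z": 0, "turn": 0, "fingers": 0.2},
  ],
)

```text
clock: 12.8
position: [561.7, 243.5, 8.0]
ee_rot: [2.315, 2.119, -0.021]
contact_force: [-4.4, -24.1, -0.7]
grip_width: 0.442
grip_force: 91.1
```

Emit:
send_rows(
  plan=[
    {"x": 0.04, "y": 0, "z": 0, "turn": 0, "fingers": 0.2},
    {"x": 0, "y": 0, "z": 0, "turn": 0, "fingers": 0.2},
    {"x": 0, "y": 0, "z": 0, "turn": 0, "fingers": 0.2},
  ],
)

```text
clock: 13.1
position: [561.7, 243.6, 8.0]
ee_rot: [2.315, 2.117, -0.024]
contact_force: [-5.4, -28.5, 1.8]
grip_width: 0.444
grip_force: 91.3
```

The short fence is confirmed: 24–28 N with almost no other load and no motion. Next I put the block back down firmly, ease left a little, and press forward.

Emit:
send_rows(
  plan=[
    {"x": -0.06, "y": 0, "z": 0.015, "turn": 0, "fingers": 0.2},
    {"x": -0.02, "y": 0, "z": 0, "turn": 0, "fingers": 0.2},
    {"x": 0, "y": 0.06, "z": 0, "turn": 0, "fingers": 0.2},
    {"x": 0, "y": 0.05, "z": 0, "turn": 0, "fingers": 0.2},
    {"x": 0, "y": 0, "z": 0, "turn": 0, "fingers": 0.2},
    {"x": 0, "y": 0, "z": 0, "turn": 0, "fingers": 0.2},
  ],
)

```text
clock: 13.7
position: [561.9, 243.2, 7.5]
ee_rot: [-2.31, -2.12, 0.028]
contact_force: [-20.8, -19.4, 18.8]
grip_width: 0.438
grip_force: 93.3
```

```bash
python3 gap.py w10 | head -2
```

```text
[561.9 243.2   7.5] [-21.4 -19.2  18.1] [-4.3  4.6  0.3]
[[0.0858, 0.9962, -0.0174], [0.9963, -0.0859, -0.0078], [-0.0092, -0.0167, -0.9998]]
```

Emit:
send_rows(
  plan=[
    {"x": 0.04, "y": 0, "z": -0.006, "turn": 0, "fingers": 0.2},
    {"x": 0.02, "y": 0, "z": 0, "turn": 0, "fingers": 0.2},
    {"x": 0, "y": 0, "z": 0, "turn": 0, "fingers": 0.2},
    {"x": 0, "y": 0, "z": 0, "turn": 0, "fingers": 0.2},
    {"x": 0, "y": 0, "z": 0, "turn": 0, "fingers": 0.2},
  ],
)

```text
clock: 14.25
position: [561.9, 243.3, 7.6]
ee_rot: [-2.314, -2.119, 0.032]
contact_force: [-20.8, -26.2, 16.9]
grip_width: 0.441
grip_force: 93.2
```

```bash
python3 gap.py w11 | grep -v 'zzz' | head -8; python3 - <<'E'
from h import *
np.set_printoptions(precision=1,suppress=True)
# other things unmoved? compare scene views
a=cv2.imread('pics/scene1.png',0);b=cv2.cvtColor(snap('scene','scene9')['pixels'],cv2.COLOR_BGR2GRAY)
d=cv2.absdiff(a,b)
for n,(u,v) in dict(tape=(193,173),keytip=(230,225),cup=(286,148),caliper=(205,150)).items(): print(n,d[v-8:v+8,u-8:u+8].mean())
E
```

```text
[561.9 243.3   7.6] [-22.  -26.8  17.9] [-5.9  4.8  0.5]
[[0.0873, 0.996, -0.0178], [0.9961, -0.0875, -0.0112], [-0.0127, -0.0167, -0.9998]]
[111. 153. 287. 153.] yaw -4.9 X(0,12,35) [510.2 512.5 516.9] Y [334.8 336.9 340.9]
[305. 292. 306. 244.] yaw -4.9 X(0,12,35) [563.2 561.6 558.5] Y [273.8 280.4 293. ]
[212. 244. 213. 293.] yaw -5.4 X(0,12,35) [514.5 516.5 520.3] Y [273.  279.7 292.4]
[308. 151. 341. 151.] yaw -5.0 X(0,12,35) [569.8 567.7 563.7] Y [335.7 337.7 341.5]
[305. 184. 306. 153.] yaw -5.3 X(0,12,35) [561.1 559.6 556.9] Y [327.  329.7 334.8]
[304. 202. 336. 202.] yaw -5.0 X(0,12,35) [569.  566.9 563. ] Y [310.5 314.4 321.8]
tape 1.98828125
keytip 52.6796875
cup 50.1796875
caliper 72.02734375
```

The block is seated against both fences: yaw matches at −5.0°, with 22 N forward, 27 N left and the grip at 93 N. I'm handing it in while holding.

```bash
python3 -c "
from cell import ctrl
print(ctrl.job_done())"
```

```text
the job is handed in; nothing more can be done
None
```

I slid the V-block into the inside corner of the stop and handed the job in at about 14 s of the 51 s, with the arm still pressing it against both fences (about 22 N on the long fence's side, 27 N on the short one's, 93 N grip, groove along the long fence); the tool leaned about 1° under the push, so the block's robot-side edge may sit up to about 0.7 mm off the worktop, and though the gripper stayed well clear of the other items, arm and shadow in the final picture kept me from confirming they were unmoved.

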